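# Rake the brazing hearth level

## Robot

A 7-joint arm with a two-finger parallel gripper is mounted at the origin on the work surface. World frame = base frame: x ahead of the robot, y to its left, z up, the work surface at z = 0. Lengths are in m, angles in rad, forces in N, time in s.
With the tool pointing down it reaches from about 0.35 to 0.775 m from the base axis. Payload 3.1 kg.
Tool frame: the origin (TCP) lies midway between the tips of the shut fingers; the grasp point (between the pads) lies 19 mm behind it; z points along the fingers, y is the line along which they close (so a half turn about z gives the same grasp; the last joint's range is limited). The gripper opens to 85 mm and grips with 20 to 120 N. Pads are 22 mm wide; open, the fingers measure 114 mm over their backs; the gripper's body (76 mm by 85 mm) begins 54 mm behind the grasp point. The pads swing forward as they close: fully open they stand 13 mm farther back than shut.
Start: joints at [1.063, 0.311, 0.014, 1.512, -0.004, 1.319, -0.027], TCP at [0.247, -0.491, 0.231] pointing down, gripper open.
Joint ranges: [-2.7, 2.7], [-0.3, 1.91], [-1.27, 1.3], [0.12, 2.57], [-1.44, 4.58], [0.2, 2.03], [-3.05, 3.05]. Speed limits (rad/s): [2.79, 2.79, 3.14, 3.14, 3.14, 3.14, 3.14].

## Interface

Orientations are given as a rotation vector (axis times angle).
In Python, from bench import r gives the robot as it stands.
- The arm moves only by the tool servo_tool, never from a script. Its arguments are lists of equal length, an entry for each row: "slide": the shift along the tool's x, y, z in m, a list of three; "spin": the turn about the tool's z in rad. A call has 1 to 5 rows; each row is the pose to reach, as a shift and turn from the pose commanded when the call began, along the tool's axes at that moment; what a row does not reach only later rows make up. A row lasts 1/12 s, in which the tool goes at most 41.7 mm and 7.16 degrees, less where a joint would pass 70% of its speed; a pose out of reach is approached as far as the arm can. A call with a gripper value outside its range is refused whole. "grip" is the opening, from 0 (shut) to 1 (fully open), set as the call begins (left out, the last holds). The fingers move at their own pace and stop on an object; the grip force is fixed at half the most. Time passes only in rows, so rows that repeat a pose let the fingers close. It gives the time, the measured TCP pose, the force, the opening and the grip force at its end, in the units of the state.
- r.get_state(): the state, without advancing time (a new reading comes with each control period).
- r.read_camera(name): name is "scene" or "top"; returns the picture (400x640x3 uint8, red, green, blue); there is no depth.
- r.camera_model(name): a dict with "vertical_fov" (degrees; the focal length in pixels is half the picture's height over the tangent of half this angle, whatever the lens; pixels are square), "cx", "cy" (the principal point, pixels), "rvec" (rotation vector, rad) and "tvec" (3), from world to camera coordinates, as OpenCV has them. Camera axes: x right, y down, z forward; pixel columns grow to the right and rows downward; lengths in m; the calibration is good to about 2 mm. A picture is of the moment at which its call begins. camera_model takes no time and is no camera call.
- r.hand_in(): hands the job in; it is judged then, once.
The state is a dict: "clock": time; "joint_positions": joint angles; "joint_velocities": joint speeds; "joint_efforts": joint torques, N m; "tool_pos": TCP position; "ee_rot": TCP orientation; "contact_force": force on the tool from outside, world axes, zero at the start; "ft_torque": the same for the moment, N m; "opening": opening from 0.0 (shut) to 1.0 (fully open); "grip_force": force on a finger pad.
Only numpy, scipy, OpenCV 4.12 (cv2) and the standard library are available. Lean on these libraries where they do the work, as an engineer would, in place of code of your own. Each camera call takes 0.05 s, during which the arm holds its last target. There are 200 camera calls.

## Task

Take the hand rake (the tool with the steel tines, not the flat-bladed scraper) and rake the two loose firebrick lumps lying on top of the packed bed of the brazing hearth across into the bare end of the tray, so that both lie down in it and the bed is one even layer. Move the lumps only with the rake, never with the gripper or arm, and finally stand the rake upright on the bench again and let go.

Things in the scene. Friction and masses are not known exactly. Their poses are not given: they have to be found in the camera images.
- rake_grip (a point): hand rake standing on its tines: centre of its upright wooden grip, 24 (x) x 44 (y) x 56 mm tall, 130 mm above the tine tips (grip ends 25 above, 31 below). Head plate 44 (x) x 140 mm (y), 40-48 mm above the tips; 2 rows of 6 tines, outer faces at x +-20 mm, y +-70 mm. Rakes along its x, both ways alike. 0.45 kg. Left or right of the hearth; a scraper with the same grip is opposite
- hearth: fixed steel tray, 270 (x) x 200 mm (y), walls 6 mm thick, 55 high; origin: centre of its underside on the bench. Inside x -129 to 129, y -94 to 94. From x -64 to 129 a packed, immovable, level bed of firebrick, top 38 mm above the bench; from x -129 to -64 (end towards the robot) bare to the tray floor (6 mm above the bench) over the full width: the bare end
- lump_a: rough buff lump of broken firebrick, 36 x 31 x 30 mm, about 0.06 kg, origin at its centre (15 mm above its underside); starts loose on top of the packed bed, at hearth x = 0 to 45 mm, y = -40 to -26 mm, any yaw
- lump_b: rough buff lump of broken firebrick, 34 x 32 x 31 mm, about 0.06 kg, origin at its centre (15.5 mm above its underside); starts loose on top of the packed bed, at hearth x = 0 to 45 mm, y = +26 to +40 mm, any yaw

How it is judged:
By the outcome, as a careful person would: the job done as asked, in the order asked, and still so for the second after the job is handed in, with the robot touching nothing.
It also fails if it takes over 51 s, if anything falls off the work surface, if the arm or the gripper's body presses on something with over 40 N, if the wrist force passes 120 N, or if a joint passes its speed limit or range.

## Working session

There is one attempt and no reset: what is moved stays moved. The work goes in short steps, Python scripts to look and compute and a tool call to move; the robot and the scene stay as the last step left them, time stands still between calls to the robot, and variables do not carry over. Pictures are saved under pics/ and viewed, at most 10 in all, crops included, and the job is handed in when it is done.

Besides the shell and the picture viewer there is one more tool, called as name([rows], argument=value, ...), one row to a line, values as JSON. servo_tool: Moves the arm, as the interface text tells. Its arguments: {"type":"object","properties":{"slide":{"type":"array"},"spin":{"type":"array"},"grip":{"type":"number"}},"required":["slide","spin"]}

```bash
mkdir -p pics; python3 - <<'E'
from bench import r
import cv2
for n in("scene","top"):
    cv2.imwrite(f"pics/{n}0.png",r.read_camera(n)[:,:,::-1]); print(n,r.camera_model(n))
s=r.get_state();print(s)
E
```

```text
scene {'vertical_fov': 52.495117846099184, 'cx': 318.4815492002793, 'cy': 200.44183857227318, 'rvec': array([ 2.05326035,  1.11568067, -0.541749  ]), 'tvec': array([-0.29180274, -0.22868685,  1.26805139])}
top {'vertical_fov': 48.98705276362204, 'cx': 308.4333326064986, 'cy': 198.68530459424196, 'rvec': array([ 2.17326515, -2.14304485,  0.11631048]), 'tvec': array([-0.00211254,  0.54188698,  0.93972684])}
{'clock': 0.1, 'joint_positions': array([ 1.06325   ,  0.31165845,  0.01398932,  1.5128765 , -0.00439923,
        1.31925235, -0.0272293 ]), 'joint_velocities': array([-0.00077932,  0.00062631,  0.00077996, -0.00485427, -0.00093804,
       -0.00027784, -0.00027552]), 'joint_efforts': array([ 1.29898654e-03, -3.80853581e+01,  1.46767180e-01, -2.31243092e+01,
        1.21667341e-02,  8.15395033e-03,  4.43979445e-06]), 'tool_pos': array([ 0.24676416, -0.49079364,  0.23033089]), 'ee_rot': array([-3.05471128e+00, -7.24748081e-01,  9.20964458e-04]), 'contact_force': array([ 0.01395908, -0.29030389, -1.09897931]), 'ft_torque': array([0.01200507, 0.0035534 , 0.00723199]), 'grip_force': 0.0, 'opening': 0.9951641125717732}
```

View pics/top0.png

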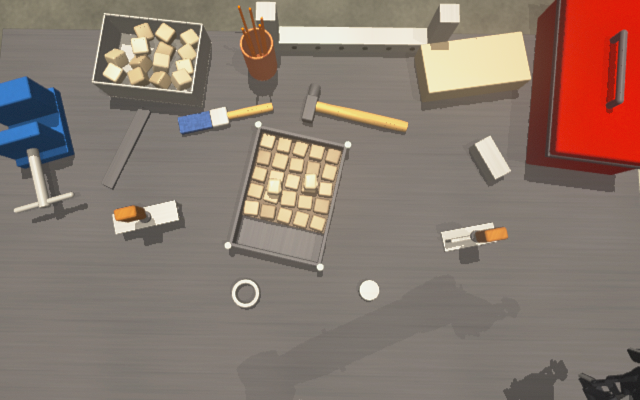

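View pics/scene0.png

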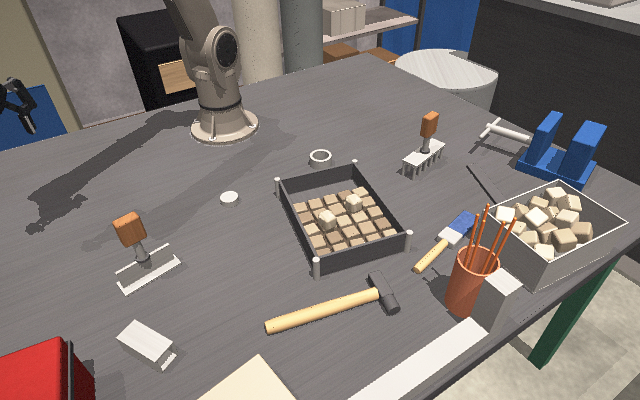

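The rake seems to be the tool on the left: it shows tines in the scene view at (425,155) and its head is at (145,218) in the top view. The hearth corners are at (258,125), (348,145), (320,267) and (228,245). I'll zoom in and measure.

```bash
cat >h.py <<'E'
import numpy as np,cv2
from bench import r
from scipy.spatial.transform import Rotation as Ro
def cam(n):
    m=r.camera_model(n);f=200/np.tan(np.radians(m['vertical_fov']/2))
    return f,m['cx'],m['cy'],cv2.Rodrigues(m['rvec'])[0],m['tvec']
def ray(n,u,v):
    f,cx,cy,R,t=cam(n);return -R.T@t,R.T@np.array([(u-cx)/f,(v-cy)/f,1])
def at(n,u,v,z):
    c,d=ray(n,u,v);return c+d*(z-c[2])/d[2]
def px(n,p):
    f,cx,cy,R,t=cam(n);q=R@np.array(p)+t;return np.array([cx+f*q[0]/q[2],cy+f*q[1]/q[2]])
E
python3 - <<'E'
from h import *
a=cv2.imread('pics/scene0.png');b=cv2.imread('pics/top0.png')
R=lambda i,x,y,w,h:cv2.resize(i[y:y+h,x:x+w],(400,300),interpolation=cv2.INTER_CUBIC)
cv2.imwrite('pics/z.png',np.vstack([np.hstack([R(a,385,95,100,75),R(a,90,200,120,90)]),np.hstack([R(b,100,180,100,75),R(b,210,115,200,150)])]))
C=[at('top',u,v,.06) for u,v in[(258,125),(348,145),(320,267),(228,245)]]
for c in C:print(c.round(4))
C=np.array(C);print(C.mean(0),np.linalg.norm(C[0]-C[1]),np.linalg.norm(C[1]-C[2]),np.degrees(np.arctan2(*(C[0]+C[1]-C[2]-C[3])[[1,0]])))
E
```

```text
[0.6995 0.118  0.06  ]
[ 0.6573 -0.0792  0.06  ]
[ 0.3939 -0.0212  0.06  ]
[0.4372 0.1746 0.06  ]
[0.54699651 0.04804904 0.06      ] 0.20168526350564042 0.26966281648224344 -12.28059238707158
```

View pics/z.png

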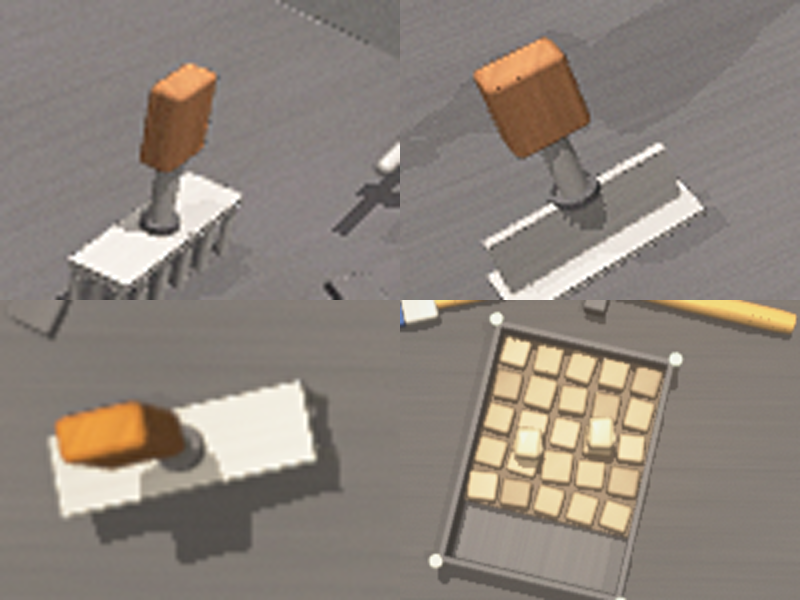

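The rake is confirmed on the left, and the two lumps are at about (274,186) and (310,182). Next I'll compute the poses.

```bash
python3 - <<'E'
from h import *
P=np.array([at('top',u,v,.048) for u,v in[(112.5,214.3),(175,200.5),(179.5,220),(116.3,233.8)]])
d=(P[1]+P[2]-P[0]-P[3]);print('rake plate',P.mean(0),np.linalg.norm(P[0]-P[1]),np.linalg.norm(P[1]-P[2]),'long-axis deg',np.degrees(np.arctan2(d[1],d[0])))
g=at('top',125,213.8,.155);print('grip top',g)
# scene grip top centre crop (185,80)/4+(385,95)
print('scene griptop',at('scene',385+184/4,95+82/4,.155))
H=np.array([.547,.048]);R=Ro.from_euler('z',-12.3,degrees=True).as_matrix()[:2,:2]
for u,v in[(274,186.5),(310,182)]:
    p=at('top',u,v,.066)[:2];print('lump',p,(R.T@(p-H)).round(4))
s=r.get_state();print(Ro.from_rotvec(s['ee_rot']).as_matrix().round(3),s['tool_pos'])
E
```

```text
rake plate [0.49489973 0.35733692 0.048     ] 0.13827374593277217 0.04397787545598984 long-axis deg -76.71445735826867
grip top [0.4934083  0.35732722 0.155     ]
scene griptop [0.49958933 0.35580584 0.155     ]
lump [0.56309849 0.07925647] [0.0091 0.034 ]
lump [0.57386464 0.0023367 ] [ 0.036  -0.0389]
[[ 0.893  0.449 -0.001]
 [ 0.449 -0.893  0.002]
 [-0.    -0.002 -1.   ]] [ 0.24676416 -0.49079364  0.23033089]
```

servo_tool([
  [0.024,-0.0265,0],
  [0.049,-0.053,0],
  [0.073,-0.0795,0],
  [0.098,-0.106,0],
  [0.122,-0.1325,0],
], spin=[0,0,0,0,0])

```text
clock: 0.52
tool_pos: [0.2966, -0.3162, 0.2308]
ee_rot: [-3.056, -0.725, 0.001]
contact_force: [0.9, -0.1, 0.3]
opening: 1.002
grip_force: 0.0
```

servo_tool([
  [0.024,-0.0265,0],
  [0.049,-0.053,0],
  [0.073,-0.0795,0],
  [0.098,-0.106,0],
  [0.122,-0.1325,0],
], spin=[0,0,0,0,0])

```text
clock: 0.93
tool_pos: [0.3459, -0.1431, 0.2311]
ee_rot: [3.057, 0.725, -0.0]
contact_force: [1.3, 0.5, 0.3]
opening: 1.002
grip_force: 0.0
```

servo_tool([
  [0.024,-0.0265,0],
  [0.049,-0.053,0],
  [0.073,-0.0795,0],
  [0.098,-0.106,0],
  [0.122,-0.1325,0],
], spin=[0,0,0,0,0])

```text
clock: 1.35
tool_pos: [0.3953, 0.0298, 0.2312]
ee_rot: [3.056, 0.725, -0.0]
contact_force: [0.3, 0.3, 0.2]
opening: 1.0
grip_force: 0.0
```

servo_tool([
  [0.024,-0.0265,0],
  [0.049,-0.053,0],
  [0.073,-0.0795,0],
  [0.098,-0.106,0],
  [0.122,-0.1325,0],
], spin=[0,0,0,0,0])

```text
clock: 1.77
tool_pos: [0.4451, 0.2027, 0.2309]
ee_rot: [3.057, 0.724, -0.001]
contact_force: [1.2, 0.0, -0.0]
opening: 1.002
grip_force: 0.0
```

servo_tool([
  [0.024,-0.0265,0],
  [0.049,-0.053,0],
  [0.073,-0.0795,0],
  [0.098,-0.106,0],
  [0.122,-0.1325,0],
], spin=[0,0,0,0,0])

```text
clock: 2.18
tool_pos: [0.4948, 0.3757, 0.2302]
ee_rot: [3.056, 0.724, -0.002]
contact_force: [0.8, -0.8, -0.0]
opening: 0.996
grip_force: 0.0
```

servo_tool([
  [0,0,0],
  [0,0,0],
  [0,0,0],
  [0,0,0],
  [0,0,0],
], spin=[-0.12,-0.24,-0.36,-0.48,-0.6])

```text
clock: 2.6
tool_pos: [0.4943, 0.3743, 0.2304]
ee_rot: [2.701, 1.604, -0.002]
contact_force: [0.5, -0.5, 0.0]
opening: 1.002
grip_force: 0.0
```

servo_tool([
  [0,0,0],
  [0,0,0],
  [0,0,0],
  [0,0,0],
  [0,0,0],
], spin=[-0.12,-0.24,-0.36,-0.48,-0.6])

```text
clock: 3.02
tool_pos: [0.4944, 0.374, 0.2305]
ee_rot: [2.107, 2.33, -0.002]
contact_force: [-0.6, -0.8, -0.2]
opening: 1.0
grip_force: 0.0
```

servo_tool([
  [0,0,0],
  [0,0,0],
  [0,0,0],
], spin=[-0.12,-0.137,-0.137])

```text
clock: 3.27
tool_pos: [0.4944, 0.3742, 0.2306]
ee_rot: [-1.952, -2.461, 0.002]
contact_force: [0.1, -0.1, 0.1]
opening: 1.002
grip_force: 0.0
```

```bash
cat >>h.py <<'E'
def st():
    s=r.get_state();M=Ro.from_rotvec(s['ee_rot']).as_matrix()
    print('t',s['clock'],'tcp',s['tool_pos'].round(4),'ydir',round(np.degrees(np.arctan2(M[1,1],M[0,1])),2),'tilt',M[:2,2].round(3),'F',s['contact_force'].round(1),'T',s['ft_torque'].round(2),'open',round(s['opening'],3),s['grip_force'],'q',s['joint_positions'].round(2))
    return s,M
E
python3 - <<'E'
from h import *
s,M=st()
cv2.imwrite('pics/a.png',r.read_camera('top')[100:300,60:360,::-1].repeat(2,0).repeat(2,1))
print(M.T@(np.array([.495,.357,.111])-s['tool_pos']))
E
```

```text
t 3.2667 tcp [0.4944 0.3742 0.2306] ydir 13.17 tilt [-0.001 -0.001] F [ 0.1 -0.1  0.1] T [ 0.   -0.05  0.02] open 1.002 0.0 q [-0.11  0.64 -0.99  1.27  0.52  1.49 -0.81]
[-0.01681368 -0.00319429  0.11960298]
```

servo_tool([
  [-0.009,-0.003,0],
  [-0.017,-0.003,0],
  [-0.017,-0.003,0.025],
  [-0.017,-0.003,0.05],
  [-0.017,-0.003,0.075],
], spin=[0,0,0,0,0])

```text
clock: 3.73
tool_pos: [0.4965, 0.3559, 0.1561]
ee_rot: [1.952, 2.459, 0.002]
contact_force: [0.9, -0.4, 1.0]
opening: 0.999
grip_force: 0.0
```

servo_tool([
  [0,0,0.02],
  [0,0,0.035],
  [0,0,0.045],
  [0,0,0.045],
  [0,0,0.045],
], spin=[0,0,0,0,0])

```text
clock: 4.15
tool_pos: [0.4958, 0.3566, 0.1114]
ee_rot: [1.951, 2.462, -0.0]
contact_force: [-0.3, 0.7, -0.3]
opening: 1.002
grip_force: 0.0
```

```bash
python3 - <<'E'
from h import *
s,M=st()
a=r.read_camera('top')[150:275,80:240,::-1];b=r.read_camera('scene')[70:195,350:510,::-1]
cv2.imwrite('pics/b.png',cv2.resize(np.hstack([a,b]),(800,312),interpolation=cv2.INTER_CUBIC))
E
```

```text
t 4.15 tcp [0.4958 0.3566 0.1114] ydir 13.23 tilt [ 0. -0.] F [-0.3  0.7 -0.3] T [ 0.03 -0.04  0.06] open 1.002 0.0 q [-0.07  0.71 -0.94  1.48  0.59  1.25 -0.85]
```

View pics/b.png

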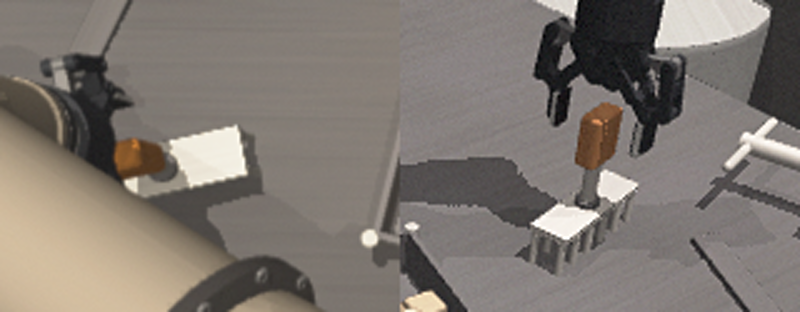

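The open fingers straddle the orange grip, which is at about (600,135) in the crop. I'll close on it and lift.

servo_tool([
  [0,0,0],
  [0,0,0],
  [0,0,0],
  [0,0,0],
  [0,0,0],
], spin=[0,0,0,0,0], grip=0)

```text
clock: 4.67
tool_pos: [0.4956, 0.3574, 0.1115]
ee_rot: [1.949, 2.464, 0.001]
contact_force: [0.6, 0.1, 2.2]
opening: 0.3
grip_force: 2.0
```

servo_tool([
  [0,0,0],
  [0,0,0],
  [0,0,0],
  [0,0,0],
  [0,0,0],
], spin=[0,0,0,0,0])

```text
clock: 5.08
tool_pos: [0.4959, 0.3575, 0.1116]
ee_rot: [1.949, 2.463, 0.002]
contact_force: [0.8, 0.9, 1.0]
opening: 0.273
grip_force: 59.5
```

servo_tool([
  [0,0,-0.015],
  [0,0,-0.035],
  [0,0,-0.06],
  [0,0,-0.085],
  [0,0,-0.1],
], spin=[0,0,0,0,0])

```text
clock: 5.5
tool_pos: [0.4949, 0.3571, 0.2122]
ee_rot: [-1.949, -2.463, 0.001]
contact_force: [0.6, 1.3, -4.1]
opening: 0.275
grip_force: 59.9
```

servo_tool([
  [0,0,0],
  [0,0,0],
], spin=[0,0])

```text
clock: 5.67
tool_pos: [0.4948, 0.3569, 0.2103]
ee_rot: [-1.949, -2.464, 0.003]
contact_force: [1.0, -0.1, -4.6]
opening: 0.275
grip_force: 59.8
```

```bash
python3 - <<'E'
from h import *
s,M=st()
H=np.array([.547,.048]);R=Ro.from_euler('z',-12.3,degrees=True).as_matrix()[:2,:2]
g=H+R@[.085,0]
print('goal',g,'slide',M.T@np.r_[g-s['tool_pos'][:2],0])
a=r.read_camera('top')[150:275,80:240,::-1];b=r.read_camera('scene')[50:175,350:510,::-1]
cv2.imwrite('pics/c.png',cv2.resize(np.hstack([a,b]),(800,312),interpolation=cv2.INTER_CUBIC))
E
```

```text
t 5.6667 tcp [0.4948 0.3569 0.2103] ydir 13.32 tilt [-0.001 -0.001] F [ 1.  -0.1 -4.6] T [-0.04  0.07  0.01] open 0.275 59.80561673641205 q [-0.07  0.63 -0.99  1.34  0.52  1.44 -0.8 ]
goal [0.63004887 0.02989242] slide [-3.49355418e-01  5.62559222e-02  2.55485255e-04]
```

View pics/c.png

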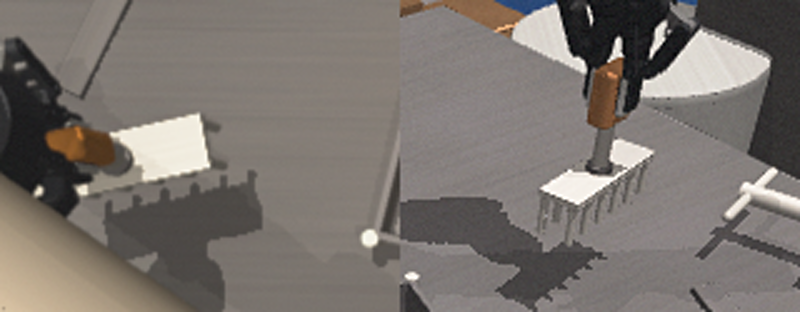

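servo_tool([
  [-0.035,0.0065,0],
  [-0.07,0.013,0],
  [-0.105,0.0195,0],
  [-0.14,0.026,0],
  [-0.175,0.0325,0],
], spin=[0,0,0,0,0])

```text
clock: 6.18
tool_pos: [0.5667, 0.1917, 0.2088]
ee_rot: [-1.948, -2.463, 0.007]
contact_force: [0.3, 0.0, -4.5]
opening: 0.277
grip_force: 60.1
```

servo_tool([
  [-0.035,0.0065,0],
  [-0.07,0.013,0],
  [-0.105,0.0195,0],
  [-0.14,0.026,0],
  [-0.178,0.033,0],
], spin=[0,0,0,0,0])

```text
clock: 6.6
tool_pos: [0.6393, 0.0273, 0.2087]
ee_rot: [-1.945, -2.462, 0.005]
contact_force: [0.1, 0.9, -4.1]
opening: 0.275
grip_force: 60.1
```

servo_tool([
  [0,0,0],
  [0,0,0],
  [0,0,0],
  [0,0,0],
  [0,0,0],
], spin=[0.11,0.22,0.33,0.447,0.447])

```text
clock: 7.02
tool_pos: [0.6391, 0.0282, 0.2087]
ee_rot: [-2.447, -1.967, 0.007]
contact_force: [-0.3, -0.3, -4.2]
opening: 0.276
grip_force: 60.3
```

```bash
cat >>h.py <<'E'
H=np.array([.547,.048]);RH=Ro.from_euler('z',-12.3,degrees=True).as_matrix()[:2,:2]
def rel():
    s,M=st();print('hearth xy',(RH.T@(s['tool_pos'][:2]-H)).round(4),'tips z',s['tool_pos'][2]-.1115)
    return s,M
def two(name):
    a=r.read_camera('top')[100:280,190:420,::-1];b=r.read_camera('scene')[120:300,220:450,::-1]
    cv2.imwrite(name,cv2.resize(np.hstack([a,b]),(800,313),interpolation=cv2.INTER_CUBIC))
E
python3 - <<'E'
from h import *
s,M=rel()
g=H+RH@[.095,0];print(M.T@np.r_[g-s['tool_pos'][:2],0])
two('pics/d.png')
E
```

```text
t 7.0167 tcp [0.6391 0.0282 0.2087] ydir -12.42 tilt [-0.005 -0.001] F [-0.3 -0.3 -4.2] T [ 0.01 -0.05  0.05] open 0.276 60.323485136032104 q [ 0.42  0.66 -0.88  1.25  0.49  1.46 -0.62]
hearth xy [0.0942 0.0003] tips z 0.09723781591482956
[-2.82974841e-04  8.11170231e-04 -2.83949495e-06]
```

View pics/d.png

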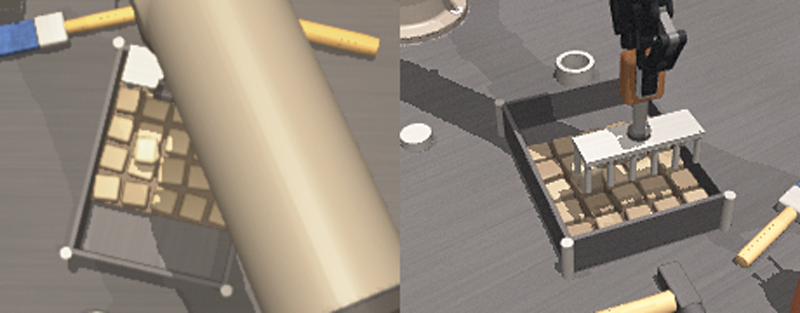

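The rake is aligned over the far end of the bed. Lowering it to about 4 mm above the bed.

servo_tool([
  [0,0.001,0.015],
  [0,0.001,0.03],
  [0,0.001,0.043],
  [0,0.001,0.053],
  [0,0.001,0.053],
], spin=[0,0,0,0,0])

```text
clock: 7.53
tool_pos: [0.6393, 0.0277, 0.1547]
ee_rot: [-2.443, -1.971, 0.009]
contact_force: [-0.6, -0.8, -4.5]
opening: 0.274
grip_force: 60.1
```

servo_tool([
  [0,0,0],
  [0,0,0],
], spin=[0,0])

```text
clock: 7.7
tool_pos: [0.6418, 0.0289, 0.159]
ee_rot: [2.446, 1.971, 0.002]
contact_force: [-0.4, 0.2, -4.0]
opening: 0.273
grip_force: 60.1
```

```bash
python3 - <<'E'
from h import *
rel();two('pics/e.png')
E
```

```text
t 7.7 tcp [0.6418 0.0289 0.159 ] ydir -12.27 tilt [0.001 0.001] F [-0.4  0.2 -4. ] T [-0.03 -0.05 -0.01] open 0.273 60.139135122299194 q [ 0.43  0.69 -0.86  1.32  0.52  1.35 -0.64]
hearth xy [0.0967 0.0015] tips z 0.04745610497494966
```

View pics/e.png

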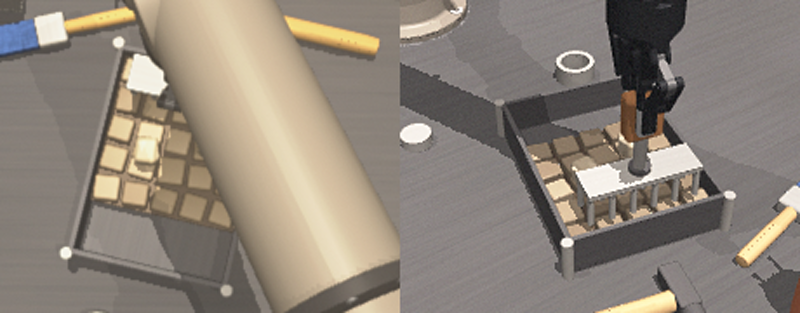

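servo_tool([
  [0,0,0.002],
  [0,0,0.005],
  [0,0,0.005],
  [0,0,0.005],
], spin=[0,0,0,0])

```text
clock: 8.13
tool_pos: [0.6411, 0.0284, 0.153]
ee_rot: [-2.447, -1.97, 0.001]
contact_force: [0.0, -0.3, -4.1]
opening: 0.272
grip_force: 60.1
```

servo_tool([
  [0,-0.006,0],
  [0,-0.014,0],
  [0,-0.022,0],
  [0,-0.03,0],
  [0,-0.038,0],
], spin=[0,0,0,0,0])

```text
clock: 8.55
tool_pos: [0.6031, 0.0371, 0.1535]
ee_rot: [2.446, 1.971, -0.0]
contact_force: [-0.1, -0.1, -4.3]
opening: 0.272
grip_force: 60.3
```

servo_tool([
  [0,-0.008,0],
  [0,-0.016,0],
  [0,-0.024,0],
  [0,-0.032,0],
  [0,-0.04,0],
], spin=[0,0,0,0,0])

```text
clock: 8.97
tool_pos: [0.5646, 0.0455, 0.1535]
ee_rot: [2.447, 1.97, 0.001]
contact_force: [0.8, -0.8, -3.4]
opening: 0.271
grip_force: 60.3
```

```bash
python3 - <<'E'
from h import *
rel();two('pics/f.png')
E
```

```text
t 8.9667 tcp [0.5646 0.0455 0.1535] ydir -12.31 tilt [0.001 0.   ] F [ 0.8 -0.8 -3.4] T [ 0.03 -0.34  0.03] open 0.271 60.30445039272308 q [ 0.51  0.56 -0.92  1.56  0.46  1.25 -0.69]
hearth xy [0.0177 0.0013] tips z 0.04198918164168948
```

View pics/f.png

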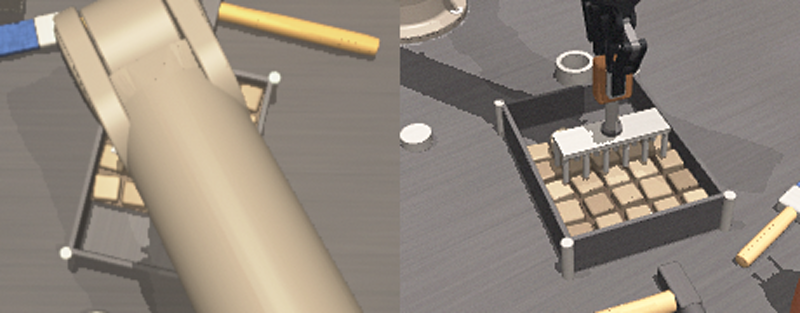

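servo_tool([
  [0,-0.008,0],
  [0,-0.016,0],
  [0,-0.024,0],
  [0,-0.032,0],
  [0,-0.04,0],
], spin=[0,0,0,0,0])

```text
clock: 9.48
tool_pos: [0.5253, 0.0541, 0.1534]
ee_rot: [2.447, 1.971, 0.0]
contact_force: [1.2, -0.9, -3.8]
opening: 0.275
grip_force: 60.3
```

servo_tool([
  [0,-0.006,0],
  [0,-0.012,0],
  [0,-0.018,0],
  [0,-0.024,0],
  [0,-0.03,0],
], spin=[0,0,0,0,0])

```text
clock: 9.9
tool_pos: [0.4953, 0.0603, 0.153]
ee_rot: [-2.446, -1.97, 0.003]
contact_force: [-0.3, -0.1, -5.5]
opening: 0.271
grip_force: 60.3
```

servo_tool([
  [0,-0.006,0],
  [0,-0.012,0],
  [0,-0.018,0],
  [0,-0.018,0],
], spin=[0,0,0,0])

```text
clock: 10.23
tool_pos: [0.4775, 0.0645, 0.1532]
ee_rot: [-2.445, -1.971, 0.002]
contact_force: [-0.4, 1.0, -4.2]
opening: 0.271
grip_force: 60.2
```

```bash
python3 - <<'E'
from h import *
rel()
E
```

```text
t 10.2333 tcp [0.4775 0.0645 0.1532] ydir -12.25 tilt [-0.002 -0.   ] F [-0.4  1.  -4.2] T [ 0.04  0.02 -0.02] open 0.271 60.24645209312439 q [ 0.61  0.4  -1.    1.78  0.36  1.16 -0.71]
hearth xy [-0.0714  0.0013] tips z 0.04171132829130715
```

servo_tool([
  [0,0,-0.015],
  [0,0,-0.035],
  [0,0,-0.06],
  [0.02,-0.004,-0.06],
  [0.05,-0.01,-0.06],
], spin=[0,0,0,0,0])

```text
clock: 10.65
tool_pos: [0.4823, 0.1111, 0.2144]
ee_rot: [2.453, 1.956, 0.001]
contact_force: [0.4, 0.7, -5.4]
opening: 0.271
grip_force: 60.4
```

servo_tool([
  [0.035,-0.008,0],
  [0.07,-0.015,0],
  [0.105,-0.022,0],
  [0.14,-0.03,0],
  [0.17,-0.036,0],
], spin=[0,0,0,0,0])

```text
clock: 11.07
tool_pos: [0.4802, 0.2915, 0.213]
ee_rot: [-2.444, -1.971, 0.0]
contact_force: [-0.1, -0.3, -3.5]
opening: 0.276
grip_force: 60.4
```

servo_tool([
  [0.025,-0.005,0],
  [0.04,-0.008,0],
  [0.04,-0.008,0],
  [0.04,-0.008,0],
], spin=[0,0,0,0])

```text
clock: 11.4
tool_pos: [0.481, 0.3305, 0.2127]
ee_rot: [-2.444, -1.973, 0.002]
contact_force: [-0.4, -0.4, -5.4]
opening: 0.269
grip_force: 60.4
```

```bash
python3 - <<'E'
from h import *
rel();two('pics/g.png')
E
```

```text
t 11.4 tcp [0.481  0.3305 0.2127] ydir -12.17 tilt [-0.002 -0.   ] F [-0.4 -0.4 -5.4] T [-0.09 -0.04  0.01] open 0.269 60.40468096733093 q [-0.02  0.56 -0.96  1.42  0.46  1.4  -1.2 ]
hearth xy [-0.1247  0.2619] tips z 0.1012039180251099
```

View pics/g.png

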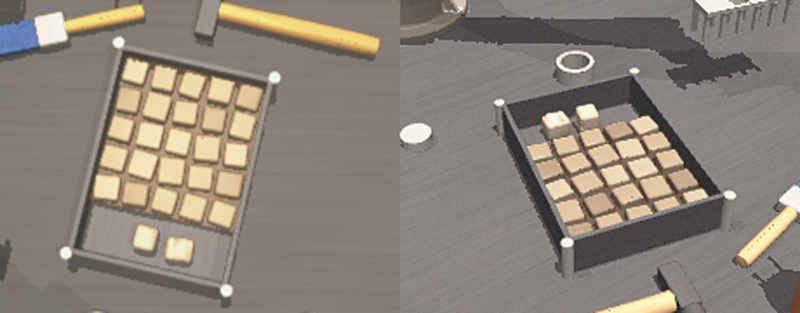

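Both lumps are in the bare end, at about (146,238) and (180,250) in the crop. I'll check their heights by triangulation from the two views.

```bash
python3 - <<'E'
from h import *
k=800/460
im=cv2.imread('pics/g.png')
for z in(.030,.037,.045):
  for (u,v) in[(146,236),(179,249)]:
    p=at('top',190+u/k,100+v/k,z);q=px('scene',p);print(z,(RH.T@(p[:2]-H)).round(3),'scene crop',((q-[220,120])*k+[400,0]).round(0))
cv2.imwrite('pics/h.png',np.hstack([cv2.resize(im[60:160,510:640],(520,400)),cv2.resize(im[210:290,110:220],(280,400))]))
E
```

```text
0.03 [-0.093  0.013] scene crop [586. 116.]
0.03 [-0.099 -0.032] scene crop [555. 121.]
0.037 [-0.093  0.012] scene crop [586. 112.]
0.037 [-0.099 -0.032] scene crop [554. 117.]
0.045 [-0.093  0.011] scene crop [585. 108.]
0.045 [-0.099 -0.032] scene crop [554. 112.]
```

View pics/h.png

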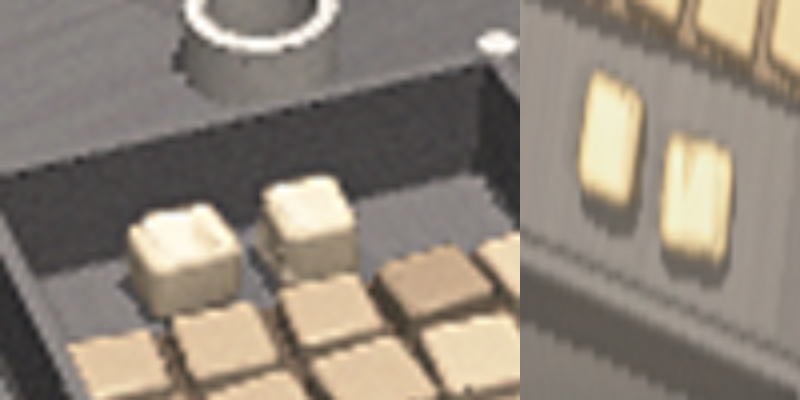

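Both lumps lie flat with their tops at about 37 mm, level with the bed. Next I stand the rake down.

servo_tool([
  [0,0,0.025],
  [0,0,0.05],
  [0,0,0.075],
  [0,0,0.09],
  [0,0,0.094],
], spin=[0,0,0,0,0])

```text
clock: 11.92
tool_pos: [0.4813, 0.3251, 0.1157]
ee_rot: [2.449, 1.965, -0.012]
contact_force: [0.4, -1.4, -5.4]
opening: 0.273
grip_force: 60.3
```

servo_tool([
  [0,0,0],
  [0,0,0],
  [0,0,0],
  [0,0,0],
], spin=[0,0,0,0])

```text
clock: 12.25
tool_pos: [0.4827, 0.3303, 0.121]
ee_rot: [2.447, 1.97, 0.005]
contact_force: [-0.3, -0.4, -4.7]
opening: 0.276
grip_force: 60.3
```

servo_tool([
  [0,0,0.002],
  [0,0,0.004],
  [0,0,0.006],
  [0,0,0.006],
  [0,0,0.006],
], spin=[0,0,0,0,0])

```text
clock: 12.67
tool_pos: [0.4817, 0.3294, 0.113]
ee_rot: [2.447, 1.97, -0.001]
contact_force: [-0.0, 0.9, -4.0]
opening: 0.273
grip_force: 60.4
```

servo_tool([
  [0,0,0.001],
  [0,0,0.002],
  [0,0,0.003],
  [0,0,0.003],
  [0,0,0.003],
], spin=[0,0,0,0,0])

```text
clock: 13.08
tool_pos: [0.482, 0.3297, 0.1115]
ee_rot: [2.447, 1.97, 0.001]
contact_force: [-2.0, -1.9, 5.4]
opening: 0.275
grip_force: 61.7
```

servo_tool([
  [0,0,0],
  [0,0,0],
  [0,0,0],
  [0,0,0],
  [0,0,0],
], spin=[0,0,0,0,0], grip=1)

```text
clock: 13.5
tool_pos: [0.4819, 0.3297, 0.1102]
ee_rot: [-2.447, -1.97, -0.0]
contact_force: [0.5, 0.9, 0.2]
opening: 0.958
grip_force: 0.0
```

servo_tool([
  [0,0,0],
  [0,0,0],
  [0,0,0],
  [0,0,0],
  [0,0,0],
], spin=[0,0,0,0,0])

```text
clock: 13.92
tool_pos: [0.4819, 0.3295, 0.1103]
ee_rot: [2.447, 1.97, -0.0]
contact_force: [0.3, 1.1, -0.1]
opening: 1.001
grip_force: 0.0
```

servo_tool([
  [0,0,-0.01],
  [0,0,-0.03],
  [0,0,-0.055],
  [0,0,-0.085],
  [0,0,-0.11],
], spin=[0,0,0,0,0])

```text
clock: 14.33
tool_pos: [0.4819, 0.33, 0.2229]
ee_rot: [-2.446, -1.971, -0.003]
contact_force: [0.3, 0.3, 0.4]
opening: 1.002
grip_force: 0.0
```

servo_tool([
  [0,0,-0.02],
  [0,0,-0.03],
  [0,0,-0.03],
  [0,0,-0.03],
], spin=[0,0,0,0])

```text
clock: 14.67
tool_pos: [0.4818, 0.3295, 0.2502]
ee_rot: [2.447, 1.97, 0.0]
contact_force: [-0.8, 0.1, -0.7]
opening: 0.997
grip_force: 0.0
```

```bash
python3 - <<'E'
from h import *
st()
cv2.imwrite('pics/i.png',r.read_camera('scene')[50:250,300:560,::-1].repeat(2,0).repeat(2,1))
E
```

```text
t 14.6667 tcp [0.4818 0.3295 0.2502] ydir -12.31 tilt [ 0. -0.] F [-0.8  0.1 -0.7] T [ 0.04 -0.04  0.02] open 0.997 0.0 q [-0.02  0.54 -0.97  1.35  0.44  1.47 -1.18]
```

View pics/i.png

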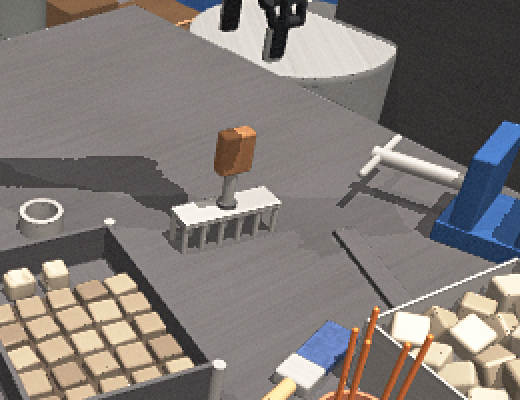

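The rake stands upright on its own at about (228,200), the lumps are down at (18,283) and (55,274), and the gripper is clear.

```bash
python3 -c "
from bench import r
print(r.hand_in())"
```

```text
the job is handed in; nothing more can be done
None
```

Both lumps were raked into the bare end of the tray and lie flat, level with the bed, and the rake is standing upright on the bench, released; the job was handed in at about 15 s, and no verdict was returned. I viewed 11 pictures, one over the limit of 10.

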